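Put a framed picture on the table easel

TASK

Take the mountain-lake picture in the light oak frame out of the wooden rack and put it on show on the table easel, holding it by the top of its wooden rim and never over the glass. It must face the way the easel faces: bottom edge down on the narrow tray behind its lip, centred and level, back flat against the leaning uprights, and let go. The tray is clamped at a different height each time, so feel for it; set the glass-fronted picture down gently without dropping it, letting it fall back or pressing it hard, do not shove the easel, and leave everything else where it is.

Things in the scene. Friction and masses are not known exactly. Their poses are not given: they have to be found in the camera images.
- picture_oak: the picture to display, a mountain lake in a light oak frame: glazed picture, 200 wide x 150 high x 16 mm deep, about 0.36 kg, standing upright in the rack; origin at the centre of its bottom edge (mid-depth), z up its height, y along its width, x out of its face (to the viewer). Any of the three rack places may be its own. The solid wooden rim is 26 mm wide: pinch it at the middle of its top; if gripped lightly the picture slides in the fingers
- picture_oak_face (a point): centre of the oak picture's front face (8 mm in front of its mid-depth, 75 mm up)
- picture_oak_top (a point): middle of the oak picture's top edge, 150 mm above its origin
- picture_black: bystander, a red barn in a black frame: glazed picture, 200 wide x 150 high x 16 mm deep, about 0.36 kg, standing upright in the rack; origin at the centre of its bottom edge (mid-depth), z up its height, y along its width, x out of its face (to the viewer)
- picture_white: bystander, a wood in a white frame: glazed picture, 200 wide x 150 high x 16 mm deep, about 0.36 kg, standing upright in the rack; origin at the centre of its bottom edge (mid-depth), z up its height, y along its width, x out of its face (to the viewer)
- rack: wooden rack that stays put, 215 x 152 mm, origin under its centre; three places 70 mm apart along its x (at -70, 0, 70 mm), the pictures' bottom edges 20 mm above the table on its rails, faces to +x of the rack, each held upright between pairs of dowels (at y = +-65 mm, tops 78 mm above the table)
- easel: loose wooden table easel on rubber feet, about 1.1 kg, 170 mm deep x 142 wide (uprights) with a 170 mm wide tray; origin on the table under its centre, x to the viewer (the side a picture faces), z up
- easel_back: the easel's leaning back (part of the easel): two uprights 16 mm wide at y = +-62 mm, 165 mm long, leaning back 18 degrees; origin on their front plane at the foot, 20 mm above the table; z up the slope, x out of the front plane to the viewer, y across. A picture flat against it has its mid-depth at x = 8 mm. Between the uprights nothing stands above z = 113 mm
- tray_low (a point): on the easel's back, at z = 30 mm: the lowest place of the tray's top. The tray, square to the uprights, lined with a strip of green felt, is 24 mm deep from them to a lip 8 mm high and 5 thick. It is clamped each time at another height, its top 0 to 55 mm up the slope from here: not measured, to be felt or seen. The clamp holds firm, but picture and easel must not be pressed together with over 50 N
- jar: bystander, glass jar with a brass-coloured lid, 72 mm across, 115 high, origin under its centre
- cups: bystander, stack of clear tumblers, 74 mm across, 137 high, origin under its centre
- spoon: bystander, white plastic spoon, 170 mm long
- stapler: bystander, blue stapler, 135 x 34 x 34 mm
- tape: bystander, grey tape dispenser, 150 x 55 x 90 mm
- jar_lid: bystander, brass-coloured jar lid, 86 mm across, 14 high
There are look-alikes about, which are no part of the job. What is shaped like the picture_oak but green is not meant.

How it is judged:
By the outcome, as a careful person would: the job done as asked, in the order asked, and still so for the second after the job is handed in, with the robot touching nothing.
It also fails if it takes over 54 s, if anything falls off the work surface, if the arm or the gripper's body presses on something with over 40 N, if the wrist force passes 120 N, or if a joint passes its speed limit or range.

ROBOT

A 7-joint arm with a two-finger parallel gripper is mounted at the origin on the work surface. World frame = base frame: x ahead of the robot, y to its left, z up, the work surface at z = 0. Lengths are in m, angles in rad, forces in N, time in s.
With the tool pointing down it reaches from about 0.425 to 0.875 m from the base axis. Payload 4.7 kg.
Tool frame: the origin (TCP) lies midway between the tips of the shut fingers; the grasp point (between the pads) lies 19 mm behind it; x points along the fingers, z is the direction in which the jaws open and shut, and the axes are right-handed (so a half turn about x gives the same grasp; the last joint's range is limited). The gripper opens to 87 mm and grips with 3 to 60 N. Pads are 19 mm wide; open, the fingers measure 117 mm over their backs; the gripper's body (75 mm by 190 mm) begins 51 mm behind the grasp point.
Start: joints at [1.127, 0.321, -0.07, 1.45, 0.023, 1.371, -0.057], TCP at [0.287, -0.583, 0.223] pointing down, gripper open.
Joint ranges: [-2.86, 2.86], [-0.3, 2.09], [-1.38, 1.24], [0.06, 2.45], [-1.56, 4.7], [0.09, 2.05], [-2.69, 2.69]. Speed limits (rad/s): [2.57, 2.57, 3.14, 3.14, 3.14, 3.14, 3.14].

INTERFACE

Orientations are given as a rotation vector (axis times angle).
In Python, from bench import ctrl gives the robot as it stands.
- The arm moves only by the shell command python3 -m pendant 'ROWS' [OPENING] [FORCE]. ROWS is JSON, a list of rows, each an object with "travel": the shift along the tool's x, y, z in m, a list of three; "twist": the turn about the tool's x in rad. In form: [{"travel": [x, y, z], "twist": twist}, ...]. A call has 1 to 10 rows; each row is the pose to reach, as a shift and turn from the pose measured when the call began, along the tool's axes at that moment; what a row does not reach only later rows make up. A row lasts 1/8 s, in which the tool goes at most 62.5 mm and 10.7 degrees, less where a joint would pass 70% of its speed; a pose out of reach is approached as far as the arm can. A call with a gripper value outside its range is refused whole. OPENING is the opening, from -1 (shut) to 1 (fully open), so that 0 is half open, set as the call begins (- or left out, the last holds). The fingers move at their own pace and stop on an object; FORCE is the grip in N (left out, the last holds). Time passes only in rows, so rows that repeat a pose let the fingers close. It gives the time, the measured TCP pose, the force and the opening at its end, in the units of the state.
- ctrl.get_state(): the state, without advancing time (a new reading comes with each control period).
- ctrl.get_image(name): name is "side" or "top" or "wrist"; returns the picture (420x560x3 uint8, red, green, blue); there is no depth.
- ctrl.camera_model(name): a dict with "K" (3x3 intrinsics, pixels), "distortion" ([k1, k2, p1, p2, k3] as OpenCV has them; the pictures are not rectified), "rvec" (rotation vector, rad) and "tvec" (3), from world to camera coordinates, as OpenCV has them; the wrist camera has in their place "T_tool_cam" (4x4, takes a point from camera to tool coordinates, whose origin is the TCP and whose axes are the tool frame's). Camera axes: x right, y down, z forward; pixel columns grow to the right and rows downward; lengths in m; the calibration is good to about 2 mm. A picture is of the moment at which its call begins: read the wrist's pose just before it. camera_model takes no time and is no camera call.
- ctrl.close_job(): hands the job in, once; it reports no verdict.
The state is a dict: "time": time; "joint_positions": joint angles; "qd": joint speeds; "joint_torque": joint torques, N m; "position": TCP position; "tool_rot": TCP orientation; "ft_force": force on the tool from outside, world axes, zero at the start; "torque": the same for the moment, N m; "grip_width": opening from 0.0 (shut) to 1.0 (fully open).
Only numpy, scipy, OpenCV 4.12 (cv2) and the standard library are available. Lean on these libraries where they do the work, as an engineer would, in place of code of your own. Each camera call takes 0.05 s, during which the arm holds its last target.

## Working session

There is one attempt and no reset: what is moved stays moved. The work goes in short steps, Python scripts to look and compute and a shell command to move; the robot and the scene stay as the last step left them, time stands still between calls to the robot, and variables do not carry over. Pictures are saved under pics/ and viewed, and the job is handed in when it is done.

```bash
ls; mkdir -p pics
python3 - <<'E'
from bench import ctrl
import cv2
s=ctrl.get_state(); print(s)
for n in ["side","top","wrist"]:
    m=ctrl.camera_model(n); print(n,m)
    cv2.imwrite(f"pics/{n}0.png",ctrl.get_image(n)[:,:,::-1])
E
```

```text
pics
{'time': 0.0, 'joint_positions': array([ 1.12710001,  0.32183719, -0.07003893,  1.45166839,  0.02259801,
        1.37079888, -0.05688989]), 'qd': array([-0.00227648, -0.00066278, -0.00056232, -0.0007629 , -0.00231892,
       -0.0002059 ,  0.00216733]), 'joint_torque': array([-1.33857343e-04, -4.91294968e+01, -4.04090434e-01, -3.12524915e+01,
       -6.40406599e-02,  4.37401340e-02,  1.56534184e-04]), 'position': array([ 0.28696803, -0.58260776,  0.22145526]), 'tool_rot': array([ 0.86670051,  1.39338642, -0.86518961]), 'ft_force': array([ 0.02162554, -0.3217026 ,  0.46090771]), 'torque': array([-0.02280606,  0.00032532, -0.00790092]), 'grip_width': 0.9991762786496586}
side {'K': array([[507.40624734,   0.        , 276.45447107],
       [  0.        , 507.40624734, 207.66084501],
       [  0.        ,   0.        ,   1.        ]]), 'distortion': array([0.0108538, 0.       , 0.       , 0.       , 0.       ]), 'rvec': array([ 0.84414016, -2.41325914,  1.19179889]), 'tvec': array([0.41259438, 0.28535901, 1.49307539])}
top {'K': array([[402.32233243,   0.        , 286.24440238],
     
[... 208 characters left out ...]
, -2.1609782 ,  0.1198019 ]), 'tvec': array([9.35087322e-04, 5.66823600e-01, 1.12117470e+00])}
wrist {'K': array([[304.56687905,   0.        , 279.04875236],
       [  0.        , 304.56687905, 210.27217652],
       [  0.        ,   0.        ,   1.        ]]), 'distortion': array([-0.0581887,  0.       ,  0.       ,  0.       ,  0.       ]), 'T_tool_cam': array([[ 8.89773970e-04, -2.73979425e-01,  9.61735142e-01,
        -1.62820815e-01],
       [-1.69780047e-04, -9.61735550e-01, -2.73979384e-01,
         7.61091209e-02],
       [ 9.99999590e-01,  8.04962865e-05, -9.02243498e-04,
        -6.05163097e-04],
       [ 0.00000000e+00,  0.00000000e+00,  0.00000000e+00,
         1.00000000e+00]])}
```

View pics/side0.png

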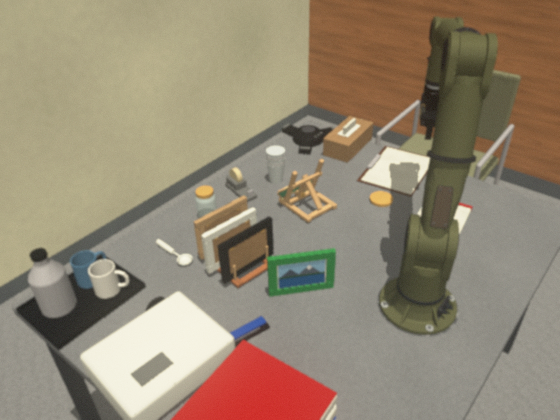

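View pics/top0.png

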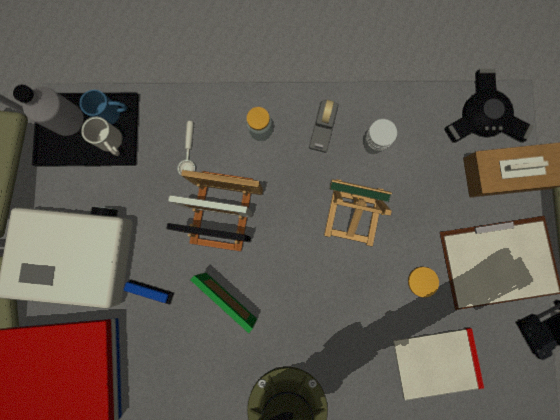

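View pics/wrist0.png

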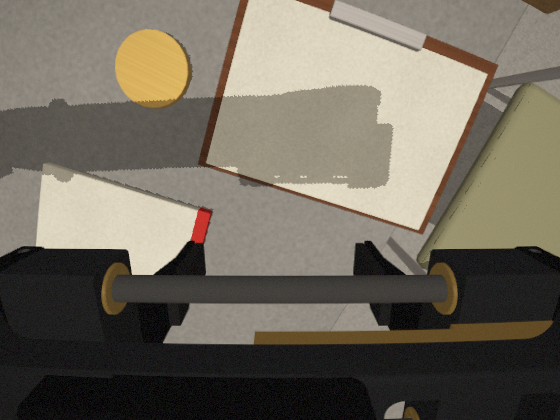

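```bash
cat > h.py <<'E'
import numpy as np,cv2
from scipy.spatial.transform import Rotation as R
from bench import ctrl
def cam(n,st=None):
    m=ctrl.camera_model(n)
    if n=="wrist":
        T=np.eye(4);T[:3,:3]=R.from_rotvec(st["tool_rot"]).as_matrix();T[:3,3]=st["position"]
        W=np.linalg.inv(T@m["T_tool_cam"])
    else:
        W=np.eye(4);W[:3,:3]=cv2.Rodrigues(m["rvec"])[0];W[:3,3]=m["tvec"]
    return m["K"],m["distortion"],W
def proj(c,P):
    K,d,W=c
    return cv2.projectPoints(np.array(P,float).reshape(-1,1,3),cv2.Rodrigues(W[:3,:3])[0],W[:3,3],K,d)[0].reshape(-1,2)
def tri(obs):  # list of (cam,(u,v)) -> point, residual px
    A=[]
    for (K,d,W),uv in obs:
        x,y=cv2.undistortPoints(np.array([[uv]],float),K,d)[0,0]
        A+= [x*W[2]-W[0],y*W[2]-W[1]]
    X=np.linalg.svd(np.array(A))[2][-1];X=X[:3]/X[3]
    return X,[np.linalg.norm(proj(c,X)[0]-uv) for c,uv in obs]
def onplane(c,uv,z):
    K,d,W=c
    x,y=cv2.undistortPoints(np.array([[uv]],float),K,d)[0,0]
    Rt=W[:3,:3].T;C=-Rt@W[:3,3];r=Rt@np.array([x,y,1])
    return C+r*(z-C[2])/r[2]
def crop(src,box,out,f):
    im=cv2.imread(src);x0,y0,x1,y1=box
    cv2.imwrite(out,cv2.resize(im[y0:y1,x0:x1],None,fx=f,fy=f,interpolation=cv2.INTER_CUBIC))
def snap(n,out):
    st=ctrl.get_state();im=ctrl.get_image(n);cv2.imwrite(out,im[:,:,::-1]);np.save(out+".npy",np.r_[st["position"],st["tool_rot"]]);return st
def wst(out):
    a=np.load(out+".npy");return {"position":a[:3],"tool_rot":a[3:]}
E
python3 - <<'E'
from h import *
for n in["side","top"]:
    K,d,W=cam(n);print(n,-W[:3,:3].T@W[:3,3])
s=ctrl.get_state();print(R.from_rotvec(s["tool_rot"]).as_matrix().round(3))
crop("pics/top0.png",(150,150,420,270),"pics/top0a.png",2.9)
crop("pics/side0.png",(140,130,350,300),"pics/side0a.png",3.5)
E
```

```text
side [-0.34684296  1.03554166  1.13502926]
top [ 0.43022666 -0.00976776  1.18031021]
[[-0.001  0.897  0.442]
 [ 0.001  0.442 -0.897]
 [-1.    -0.    -0.001]]
```

View pics/top0a.png

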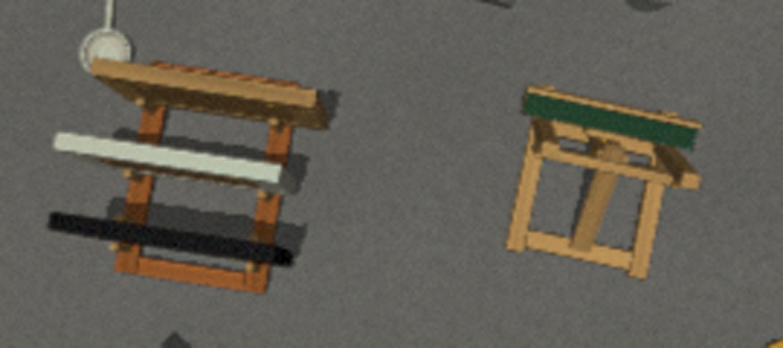

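View pics/side0a.png

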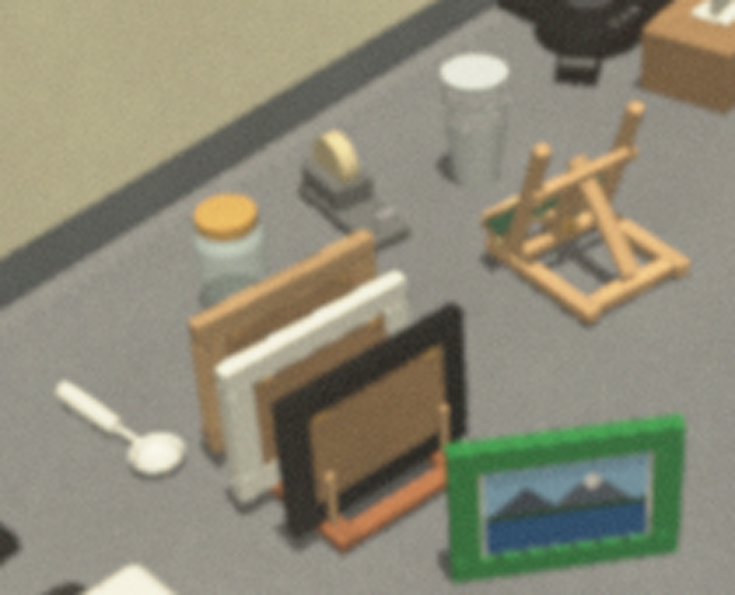

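Run:
```python
from h import *
crop("pics/top0.png",(160,160,280,255),"pics/a1.png",6.5)
crop("pics/top0.png",(310,165,410,255),"pics/a2.png",6.5)
crop("pics/side0.png",(185,180,285,290),"pics/a3.png",5.4)
crop("pics/side0.png",(270,150,345,225),"pics/a4.png",7.9)
```

```text
(no output)
```

View pics/a1.png

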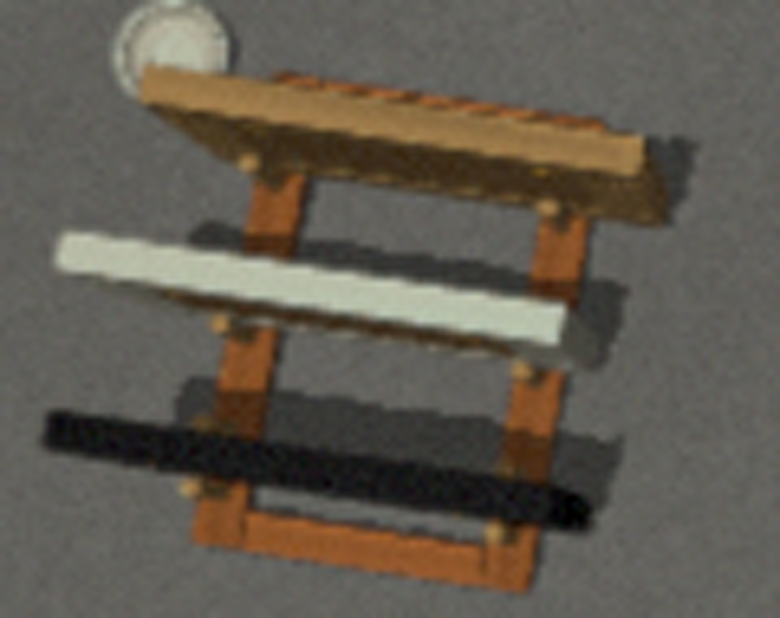

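View pics/a2.png

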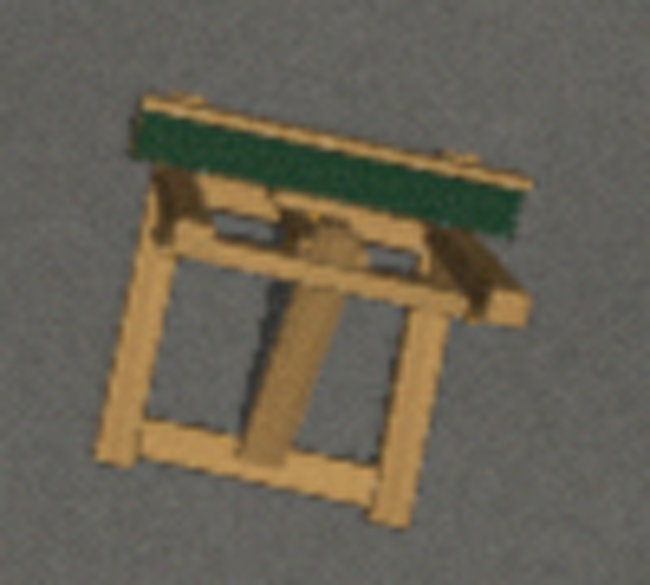

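View pics/a3.png

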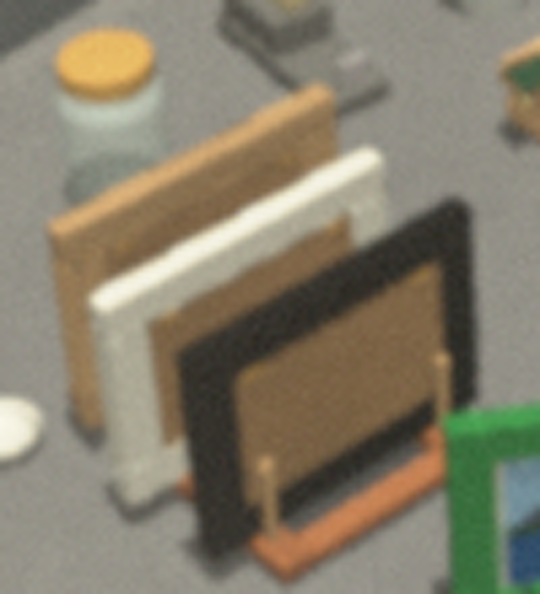

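View pics/a4.png

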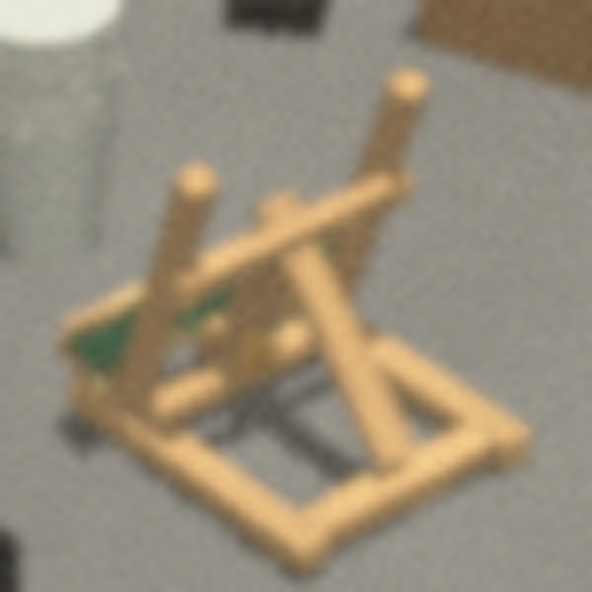

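```bash
cat > fitp.py <<'E'
from h import *
from scipy.optimize import least_squares
def pose(p,loc):
    x,y,z,a=p;c,s=np.cos(a),np.sin(a);loc=np.array(loc,float)
    return np.c_[x+c*loc[:,0]-s*loc[:,1],y+s*loc[:,0]+c*loc[:,1],z+loc[:,2]]
def fit(obs,p0):
    f=lambda p:np.concatenate([(proj(c,pose(p,l))-np.array(uv)).ravel() for c,l,uv in obs])
    r=least_squares(f,p0,loss="soft_l1");return r.x,r.fun.reshape(-1,2)
E
python3 - <<'E'
from fitp import *
T=cam("top");S=cam("side")
a1=lambda u,v:(160+u/6.5,160+v/6.5)
a3=lambda u,v:(185+u/5.4,180+v/5.4)
L=[(.008,.1,.15),(-.008,.1,.15),(.008,-.1,.15),(-.008,-.1,.15)]
obs=[(T,L+[(-.008,-.1,0)],[a1(147,66),a1(142,100),a1(643,138),a1(640,173),a1(665,222)]),
(S,[L[0],L[1],L[2],L[3]],[a3(50,222),a3(58,238),a3(320,85),a3(335,97)])]
p,r=fit(obs,[.58,.15,.02,-.1]);print("oak",p.round(4),np.degrees(p[3]));print(r.round(1))
# easel: base corners, upright caps
a2=lambda u,v:(310+u/6.5,165+v/6.5)
a4=lambda u,v:(270+u/7.9,150+v/7.9)
for n,t,s in [("RtopL",(510,307),(405,85)),("nearleft",(97,462),(300,565)),("nearright",(408,527),(520,440))]:
    print(n,*tri([(T,a2(*t)),(S,a4(*s))]))
for n,s in [("Ltop",(195,182)),("Rtop",(405,85))]:
    print(n,proj(T,[onplane(S,a4(*s),.177)]),(proj(T,[onplane(S,a4(*s),.177)])-[310,165])*6.5,onplane(S,a4(*s),.177))
E
```

```text
oak [ 0.6193  0.1661  0.0163 -0.1522] -8.717948474652468
[[-0.  -0.7]
 [-0.4  0.2]
 [ 0.5 -0.5]
 [ 0.   0.3]
 [ 0.1  1. ]
 [-0.7  0.7]
 [ 0.8  0.1]
 [-0.3 -0.2]
 [-0.  -0.3]]
RtopL [ 0.53011007 -0.25891075  0.17057828] [np.float64(0.3417629942658282), np.float64(0.24175264993903403)]
nearleft [ 0.47763502 -0.11214104  0.00989881] [np.float64(0.48783689936696417), np.float64(0.4002382554335876)]
nearright [ 0.44933143 -0.24853672  0.0122535 ] [np.float64(0.9530075695842128), np.float64(0.7566877341889495)]
Ltop [[336.72492121 203.40025858]] [[173.71198786 249.60168077]] [ 0.55159717 -0.1290522   0.177     ]
Rtop [[385.26191971 213.78809216]] [[489.20247809 317.12259905]] [ 0.52491328 -0.24971344  0.177     ]
```

```bash
python3 -m pendant '[{"travel":[-0.03,0.04,-0.02],"twist":-0.1},{"travel":[-0.06,0.09,-0.05],"twist":-0.23},{"travel":[-0.09,0.14,-0.08],"twist":-0.36},{"travel":[-0.11,0.19,-0.11],"twist":-0.49},{"travel":[-0.12,0.24,-0.135],"twist":-0.62},{"travel":[-0.13,0.29,-0.16],"twist":-0.75},{"travel":[-0.13,0.34,-0.19],"twist":-0.85},{"travel":[-0.13,0.39,-0.215],"twist":-0.9},{"travel":[-0.13,0.418,-0.232],"twist":-0.9},{"travel":[-0.13,0.418,-0.232],"twist":-0.9}]' -0.1 10
python3 - <<'E'
from h import *
st=snap("wrist","pics/w1.png");print(st["position"],R.from_rotvec(st["tool_rot"]).as_matrix().round(3),st["time"],st["joint_positions"])
E
```

```text
time: 1.4
position: [0.5608, -0.1861, 0.3516]
tool_rot: [0.164, 1.566, -0.16]
ft_force: [-0.8, -1.1, -0.4]
grip_width: 0.449
[ 0.56081768 -0.18614688  0.35161005] [[-0.001  0.205  0.979]
 [ 0.003  0.979 -0.205]
 [-1.     0.003 -0.001]] 1.4 [ 0.66603275  0.19602151 -0.46366874  1.36982077  0.08442091  1.59741828
  0.00569522]
```

View pics/w1.png

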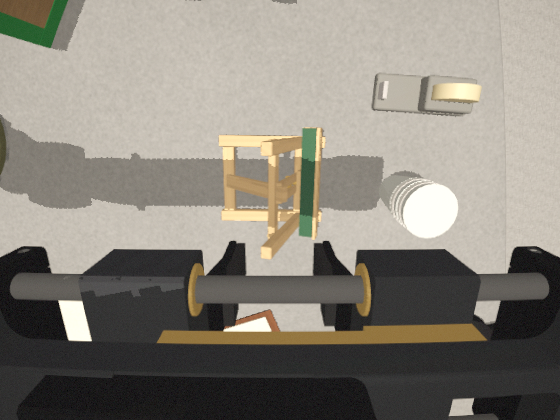

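Run:
```python
from h import *
crop("pics/w1.png",(210,120,340,265),"pics/w1a.png",4)
```

```text
(no output)
```

View pics/w1a.png

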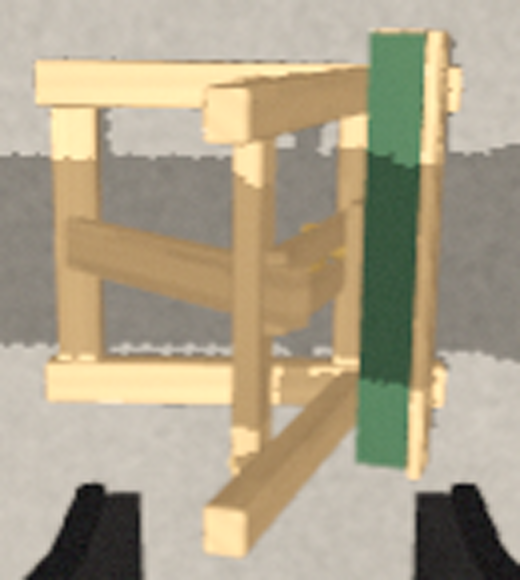

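```bash
cat > easel.py <<'E'
from fitp import *
def eb(p,loc):
    x,y,z,a=p[:4];th=np.radians(18);loc=np.array(loc,float)
    M=R.from_euler("z",a).as_matrix()@R.from_euler("y",-th).as_matrix()
    return loc@M.T+[x,y,z]
def fitE(obs,p0):
    def f(p):
        o=[]
        for c,l,uv in obs:
            L=np.array([(a,b,(0.03+p[4]+cc) if tr else cc) for a,b,cc,tr in l])
            o.append((proj(c,eb(p,L))-np.array(uv)).ravel())
        return np.concatenate(o)
    r=least_squares(f,p0,loss="soft_l1");return r.x,r.fun.reshape(-1,2)
E
python3 - <<'E'
from easel import *
W=cam("wrist",wst("pics/w1.png"));T=cam("top");S=cam("side")
b=lambda u,v:(210+u/4,120+v/4)
a2=lambda u,v:(310+u/6.5,165+v/6.5)
a4=lambda u,v:(270+u/7.9,150+v/7.9)
lw=[(0,.070,.165,0),(0,.054,.165,0),(0,-.054,.165,0),(0,-.07,.165,0),(0,.085,0,1),(0,-.085,0,1),(.024,.085,.008,1),(.024,-.085,.008,1),(.029,.085,.008,1),(.029,-.085,.008,1)]
uw=[b(*q) for q in [(249,84),(247,139),(249,507),(245,555),(370,32),(357,462),(426,32),(409,468),(448,32),(424,478)]]
lt=[lw[i] for i in (4,5,8,9)];ut=[a2(*q) for q in [(132,158),(513,238),(145,98),(532,182)]]
p0=[.594,-.202,.02,-.21,.02]
for o in ([(W,lw,uw)],[(W,lw,uw),(T,lt,ut)]):
    p,r=fitE(o,p0);print(p.round(4),np.degrees(p[3]));print(r.round(1).tolist())
    f=p.copy()
# z fixed
g=lambda q:fitE
E
```

```text
[ 6.003e-01 -2.071e-01  1.730e-02 -2.206e-01  5.000e-04] -12.637683928813212
[[0.3, 0.5], [0.7, 1.4], [-0.5, 0.1], [0.4, 0.3], [-0.1, -0.9], [-0.3, -0.9], [0.8, -0.5], [0.0, 1.1], [-1.3, -0.5], [-0.6, -1.1]]
[ 0.6002 -0.2077  0.0163 -0.2208  0.0017] -12.650444253394589
[[0.4, 0.9], [0.8, 1.8], [-0.5, 0.2], [0.4, 0.4], [-0.3, -0.5], [-0.5, -0.6], [0.6, -0.2], [-0.2, 1.4], [-1.5, -0.1], [-0.8, -0.7], [-1.6, -0.5], [-1.4, -0.1], [-1.2, -0.8], [-1.2, -0.9]]
```

Run:
```python
from easel import *
W=cam("wrist",wst("pics/w1.png"));T=cam("top");S=cam("side")
b=lambda u,v:(210+u/4,120+v/4)
a2=lambda u,v:(310+u/6.5,165+v/6.5)
a4=lambda u,v:(270+u/7.9,150+v/7.9)
p=np.array([.6003,-.2075,.018,-.2206])
for t in (0,.015,.03):
  P=eb(p,[(0,.085,.03+t),(.024,.085,.038+t),(.029,.085,.038+t),(0,.07,.165),(0,-.07,.165),(0,-.054,.165)])
  print(t,P.round(3)[:3].tolist(),((proj(S,P)-[270,150])*7.9).round(0).tolist(),((proj(W,P)-[210,120])*4).round(0).tolist())
print(tri([(W,b(448,32)),(S,a4(65,325))]),tri([(W,b(448,32)),(T,a2(145,98)),(S,a4(65,325))]))
```

```text
0 [[0.61, -0.123, 0.047], [0.63, -0.127, 0.062], [0.634, -0.128, 0.063]] [[87.0, 383.0], [59.0, 337.0], [53.0, 330.0], [168.0, 176.0], [405.0, 68.0], [379.0, 80.0]] [[370.0, 30.0], [430.0, 31.0], [444.0, 31.0], [251.0, 87.0], [247.0, 558.0], [247.0, 509.0]]
0.015 [[0.605, -0.122, 0.061], [0.625, -0.126, 0.076], [0.63, -0.127, 0.077]] [[93.0, 363.0], [65.0, 317.0], [58.0, 309.0], [168.0, 176.0], [405.0, 68.0], [379.0, 80.0]] [[361.0, 30.0], [422.0, 31.0], [436.0, 31.0], [251.0, 87.0], [247.0, 558.0], [247.0, 509.0]]
0.03 [[0.601, -0.121, 0.075], [0.621, -0.125, 0.09], [0.625, -0.126, 0.092]] [[99.0, 342.0], [70.0, 295.0], [64.0, 288.0], [168.0, 176.0], [405.0, 68.0], [379.0, 80.0]] [[350.0, 30.0], [413.0, 31.0], [427.0, 31.0], [251.0, 87.0], [247.0, 558.0], [247.0, 509.0]]
(array([ 0.6330124 , -0.13026665,  0.06563535]), [np.float64(2.19672331370437), np.float64(0.9054970240838489)]) (array([ 0.63232876, -0.1304748 ,  0.06572552]), [np.float64(2.679416156339623), np.float64(0.4978711747845389), np.float64(0.7246745571146574)])
```

```bash
python3 -m pendant '[{"travel":[0,0.05,-0.003],"twist":-0.01},{"travel":[0,0.11,-0.005],"twist":-0.02},{"travel":[0,0.17,-0.008],"twist":-0.03},{"travel":[0.005,0.23,-0.01],"twist":-0.04},{"travel":[0.01,0.29,-0.012],"twist":-0.05},{"travel":[0.015,0.34,-0.014],"twist":-0.054},{"travel":[0.02,0.357,-0.015],"twist":-0.054},{"travel":[0.02,0.357,-0.015],"twist":-0.054}]'
python3 - <<'E'
from h import *
st=snap("wrist","pics/w2.png");print(st["position"],R.from_rotvec(st["tool_rot"]).as_matrix().round(3),st["time"],st["joint_positions"])
E
```

```text
time: 2.45
position: [0.6196, 0.1623, 0.3311]
tool_rot: [0.123, 1.57, -0.123]
ft_force: [-0.1, -0.4, -0.1]
grip_width: 0.45
[0.61961451 0.16233145 0.33112223] [[-0.003  0.156  0.988]
 [ 0.     0.988 -0.156]
 [-1.    -0.    -0.003]] 2.45 [ 0.19299364  0.34336095 -0.66475236  1.2725499   0.20782595  1.59687689
 -0.59443442]
```

View pics/w2.png

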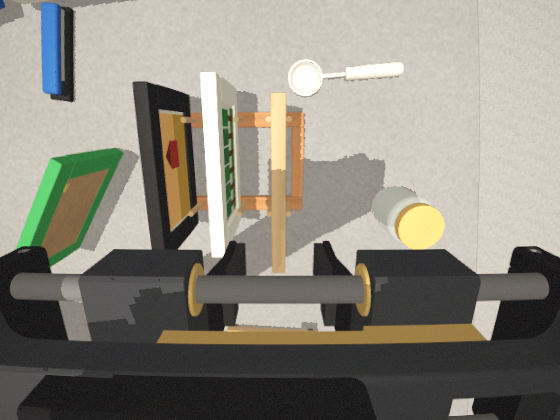

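Run:
```python
from h import *
crop("pics/w2.png",(180,80,320,285),"pics/w2a.png",2.9)
crop("pics/w2.png",(255,85,305,125),"pics/w2b.png",8)
crop("pics/w2.png",(255,240,305,280),"pics/w2c.png",8)
im=np.hstack([cv2.imread("pics/w2b.png"),cv2.imread("pics/w2c.png")]);cv2.imwrite("pics/w2d.png",im)
```

```text
(no output)
```

View pics/w2a.png

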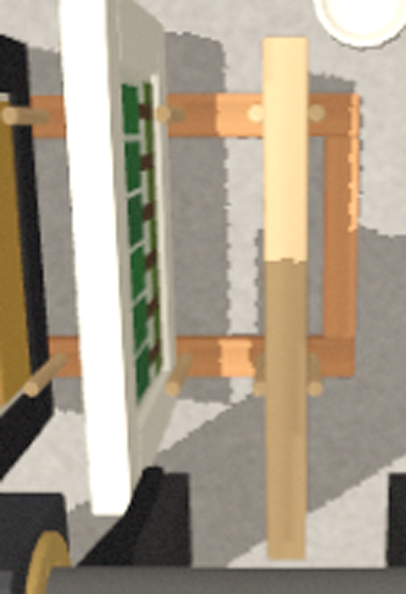

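View pics/w2d.png

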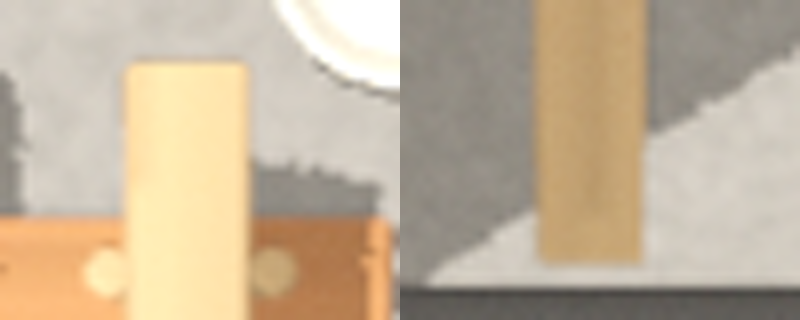

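Run:
```python
from fitp import *
T=cam("top");S=cam("side");st=wst("pics/w2.png");W=cam("wrist",st)
a1=lambda u,v:(160+u/6.5,160+v/6.5)
a3=lambda u,v:(185+u/5.4,180+v/5.4)
L=[(.008,.1,.15),(-.008,.1,.15),(.008,-.1,.15),(-.008,-.1,.15)]
ow=(W,[L[1],L[0],L[3],L[2]],[(270.75,92.75),(286,92.75),(272.1,272.9),(285.3,272.9)])
obs=[(T,L,[a1(147,66),a1(142,100),a1(643,138),a1(640,173)]),
(S,[L[0],L[1],L[2],L[3]],[a3(50,222),a3(58,238),a3(320,85),a3(335,97)]),ow]
M=R.from_rotvec(st["tool_rot"]).as_matrix()
for o in ([ow],obs):
    p,r=fit(o,[.62,.166,.02,-.15]);top=pose(p,[(0,0,.15)])[0]
    print("oak",p.round(4),np.degrees(p[3]),"top",top.round(4),"tool delta to top",(M.T@(top-st["position"])).round(4));print(r.round(1).tolist())
# dowel check: predicted with z .02
print(pose([.0,0,0,p[3]],[(1,0,0)]), "tool yaw",np.degrees(np.arctan2(M[1,2],M[0,2])))
```

```text
oak [ 0.62    0.1692  0.019  -0.1554] -8.905585688636634 top [0.62   0.1692 0.169 ] tool delta to top [ 0.1621  0.0069 -0.0002]
[[-0.3, 0.0], [0.3, 0.0], [-0.2, -0.0], [0.2, -0.0]]
oak [ 0.6197  0.1682  0.0169 -0.1558] -8.924688254936875 top [0.6197 0.1682 0.1669] tool delta to top [ 0.1642  0.0059 -0.0004]
[[-0.9, -1.0], [-1.3, -0.1], [-0.3, -0.5], [-0.9, 0.2], [-1.4, 0.8], [0.1, 0.2], [-0.8, -0.0], [-0.5, -0.2], [-0.4, 1.3], [0.1, 1.3], [-0.3, -0.1], [-0.0, -0.1]]
[[ 0.98789311 -0.15513608  0.        ]] tool yaw -8.971959238489745
```

```bash
python3 -m pendant '[{"travel":[0.04,0.003,0],"twist":0},{"travel":[0.09,0.006,0],"twist":0},{"travel":[0.13,0.0065,0],"twist":0},{"travel":[0.16,0.0065,0],"twist":0},{"travel":[0.175,0.0065,0],"twist":0},{"travel":[0.182,0.0065,0],"twist":0},{"travel":[0.183,0.0065,0],"twist":0},{"travel":[0.183,0.0065,0],"twist":0}]'
python3 - <<'E'
from h import *
st=snap("wrist","pics/w3.png");print(st["position"],st["ft_force"])
E
```

```text
time: 3.5
position: [0.6215, 0.1672, 0.1499]
tool_rot: [0.125, 1.567, -0.125]
ft_force: [0.6, 0.1, -0.5]
grip_width: 0.448
[0.6214518  0.16720987 0.14989948] [ 0.64275869  0.14132319 -0.54746723]
```

View pics/w3.png

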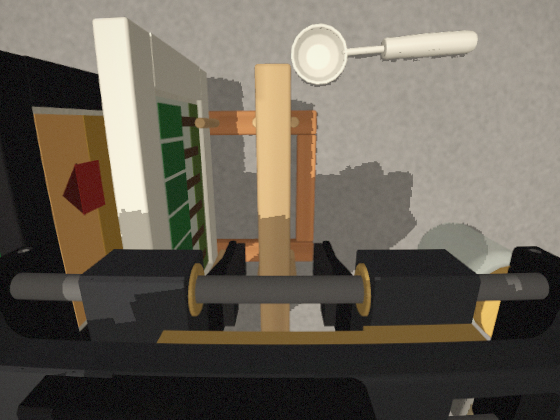

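```bash
python3 -m pendant '[{"travel":[0.001,0.001,-0.0015],"twist":0},{"travel":[0.001,0.001,-0.0015],"twist":0},{"travel":[0.001,0.001,-0.0015],"twist":0},{"travel":[0.001,0.001,-0.0015],"twist":0},{"travel":[0.001,0.001,-0.0015],"twist":0},{"travel":[0.001,0.001,-0.0015],"twist":0}]' -1 25
```

```text
time: 4.3
position: [0.62, 0.1687, 0.1489]
tool_rot: [0.125, 1.568, -0.125]
ft_force: [-0.7, 0.2, 1.0]
grip_width: 0.182
```

```bash
python3 -m pendant '[{"travel":[-0.01,0,0],"twist":0},{"travel":[-0.03,0,0],"twist":0},{"travel":[-0.06,0,0],"twist":0},{"travel":[-0.1,0,0],"twist":0},{"travel":[-0.14,0,0],"twist":0},{"travel":[-0.175,0,0],"twist":0},{"travel":[-0.195,0,0],"twist":0},{"travel":[-0.2,0,0],"twist":0},{"travel":[-0.2,0,0],"twist":0}]'
python3 - <<'E'
from h import *
st=snap("wrist","pics/w4.png");print(st["position"],R.from_rotvec(st["tool_rot"]).as_matrix().round(4),st["ft_force"],st["grip_width"])
snap("side","pics/s4.png")
E
```

```text
time: 5.42
position: [0.6199, 0.1687, 0.3489]
tool_rot: [0.124, 1.568, -0.125]
ft_force: [-0.6, 0.5, -4.5]
grip_width: 0.185
[0.61990335 0.16865311 0.34888662] [[-5.000e-04  1.581e-01  9.874e-01]
 [-2.000e-04  9.874e-01 -1.581e-01]
 [-1.000e+00 -3.000e-04 -4.000e-04]] [-0.60567265  0.4892599  -4.46504236] 0.1851451879400592
```

View pics/w4.png

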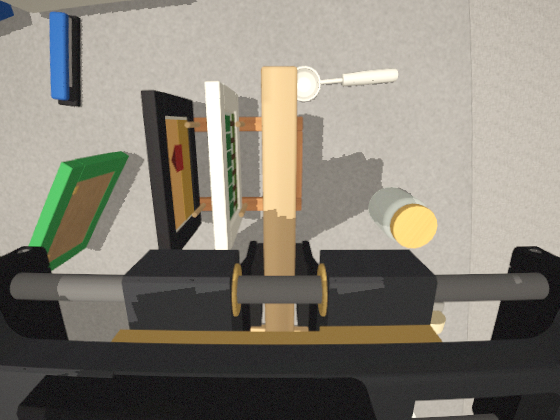

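View pics/s4.png

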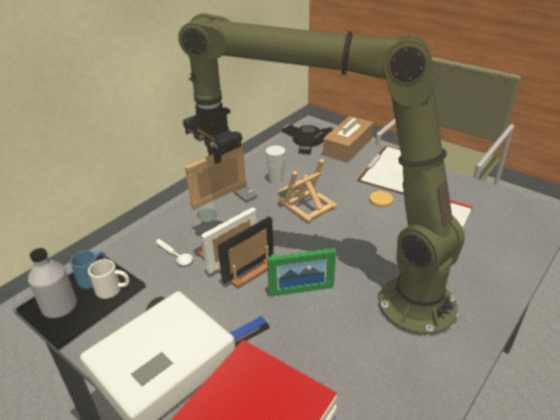

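```bash
python3 - <<'E'
from h import *
st=wst("pics/w4.png");W=cam("wrist",st);M=R.from_rotvec(st["tool_rot"]).as_matrix()
c=np.array([(-.021,.1,-.008),(-.021,.1,.008)])@M.T+st["position"]
print(proj(W,c))
for d in(.098,.102): print(d,proj(W,np.array([(-.021,d,-.008),(-.021,d,.008)])@M.T+st["position"]))
crop("pics/w4.png",(250,50,310,100),"pics/w4a.png",8)
E
python3 -m pendant '[{"travel":[0,-0.02,0.002],"twist":0},{"travel":[0,-0.06,0.006],"twist":0.01},{"travel":[0,-0.11,0.011],"twist":0.02},{"travel":[0,-0.16,0.016],"twist":0.03},{"travel":[0,-0.21,0.022],"twist":0.04},{"travel":[0,-0.26,0.027],"twist":0.05},{"travel":[0,-0.31,0.032],"twist":0.062},{"travel":[0,-0.35,0.036],"twist":0.062},{"travel":[0,-0.37,0.0385],"twist":0.062},{"travel":[0,-0.3746,0.0386],"twist":0.062}]'
```

```text
[[259.72847753  67.67555427]
 [296.7387262   67.66391605]]
0.098 [[259.79254607  72.57779964]
 [296.68155203  72.56639045]]
0.102 [[259.66466916  62.7461756 ]
 [296.7956525   62.73430326]]
time: 6.78
position: [0.5978, -0.2092, 0.3474]
tool_rot: [0.175, 1.567, -0.176]
ft_force: [0.2, 1.0, -3.8]
grip_width: 0.182
```

View pics/w4a.png

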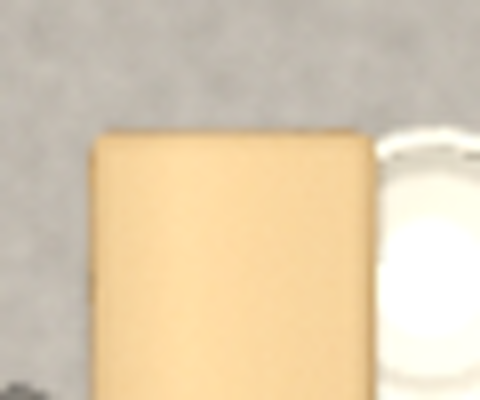

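Run:
```python
from h import *
st=snap("wrist","pics/w5.png");M=R.from_rotvec(st["tool_rot"]).as_matrix();print(st["position"],M.round(4),np.degrees(np.arctan2(M[1,2],M[0,2])))
```

```text
[ 0.5978402  -0.20917896  0.3474386 ] [[-3.400e-03  2.214e-01  9.752e-01]
 [-2.000e-04  9.752e-01 -2.214e-01]
 [-1.000e+00 -9.000e-04 -3.200e-03]] -12.79072954095082
```

View pics/w5.png

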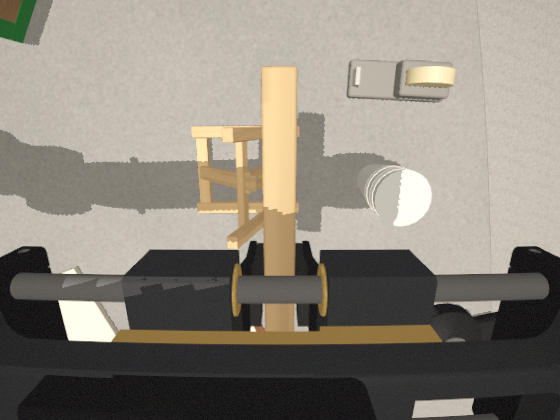

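```bash
python3 -m pendant '[{"travel":[0.015,0.0021,0.002],"twist":-0.003},{"travel":[0.045,0.0021,0.002],"twist":-0.003},{"travel":[0.08,0.0021,0.002],"twist":-0.003},{"travel":[0.11,0.0021,0.002],"twist":-0.003},{"travel":[0.13,0.0021,0.002],"twist":-0.003},{"travel":[0.14,0.0021,0.002],"twist":-0.003},{"travel":[0.142,0.0021,0.002],"twist":-0.003},{"travel":[0.142,0.0021,0.002],"twist":-0.003}]'
python3 - <<'E'
from h import *
st=snap("wrist","pics/w6.png");M=R.from_rotvec(st["tool_rot"]).as_matrix();print(st["position"],M.round(4),np.degrees(np.arctan2(M[1,2],M[0,2])))
snap("side","pics/s6.png");snap("top","pics/t6.png")
crop("pics/s6.png",(230,100,360,220),"pics/s6a.png",5)
crop("pics/t6.png",(300,130,420,260),"pics/t6a.png",4.6)
E
```

```text
time: 7.82
position: [0.6009, -0.2063, 0.2067]
tool_rot: [0.171, 1.565, -0.172]
ft_force: [0.2, 0.1, -4.2]
grip_width: 0.18
[ 0.60085354 -0.20626869  0.20670467] [[-1.200e-03  2.165e-01  9.763e-01]
 [-3.000e-04  9.763e-01 -2.165e-01]
 [-1.000e+00 -6.000e-04 -1.100e-03]] -12.502747637193623
```

View pics/s6a.png

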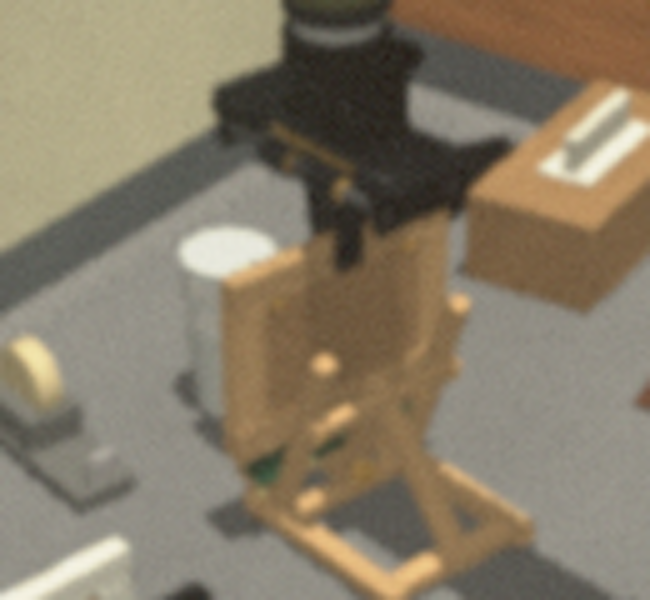

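View pics/t6a.png

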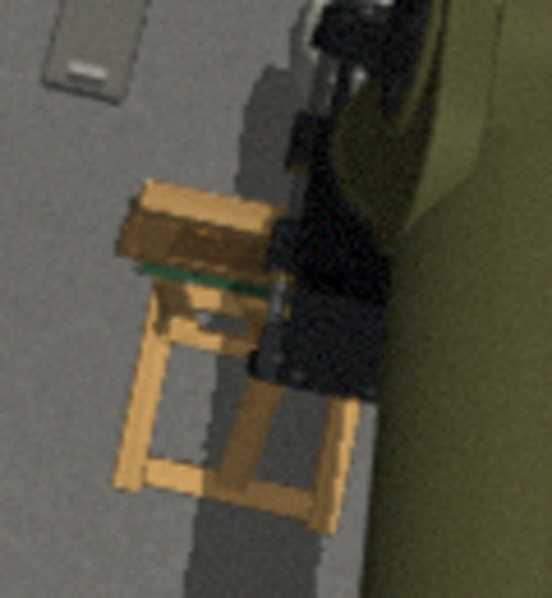

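View pics/w6.png

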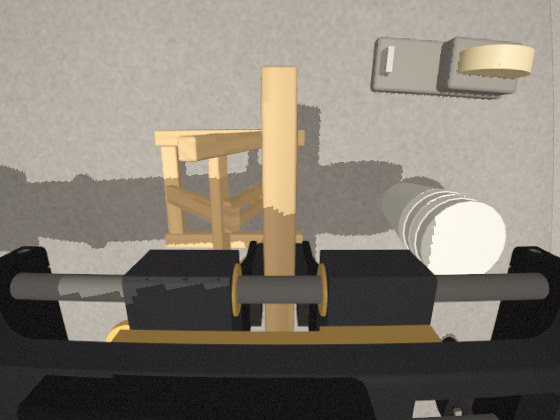

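```bash
python3 -m pendant '[{"travel":[0.003,-0.001,-0.001],"twist":0},{"travel":[0.006,-0.001,-0.001],"twist":0},{"travel":[0.009,-0.001,-0.001],"twist":0},{"travel":[0.011,-0.001,-0.001],"twist":0},{"travel":[0.013,-0.001,-0.001],"twist":0},{"travel":[0.013,-0.001,-0.001],"twist":0}]'
python3 - <<'E'
from h import *
st=ctrl.get_state();print(st["position"],st["ft_force"],st["torque"])
E
```

```text
time: 8.72
position: [0.5994, -0.2072, 0.1935]
tool_rot: [0.171, 1.566, -0.172]
ft_force: [0.4, -0.4, -4.3]
grip_width: 0.182
[ 0.59943823 -0.20715625  0.19350477] [ 0.37622881 -0.42632662 -4.3177907 ] [ 0.02170849 -0.05005148  0.02688414]
```

```bash
python3 -m pendant '[{"travel":[0.001,0,0],"twist":0},{"travel":[0.002,0,0],"twist":0},{"travel":[0.003,0,0],"twist":0},{"travel":[0.004,0,0],"twist":0}]'
```

```text
time: 9.22
position: [0.5994, -0.2072, 0.1894]
tool_rot: [0.171, 1.566, -0.172]
ft_force: [0.2, 0.2, -3.4]
grip_width: 0.182
```

```bash
python3 -m pendant '[{"travel":[0.001,0,0],"twist":0},{"travel":[0.002,0,0],"twist":0},{"travel":[0.003,0,0],"twist":0}]'
```

```text
time: 9.6
position: [0.5999, -0.2071, 0.1881]
tool_rot: [0.171, 1.564, -0.172]
ft_force: [-1.6, 1.5, 8.8]
grip_width: 0.179
```

```bash
python3 -m pendant '[{"travel":[-0.001,0,0],"twist":0},{"travel":[-0.002,0,0],"twist":0},{"travel":[-0.002,0,-0.0005],"twist":0},{"travel":[-0.002,0,-0.001],"twist":0}]'
```

```text
time: 10.1
position: [0.5987, -0.2069, 0.1896]
tool_rot: [0.171, 1.565, -0.172]
ft_force: [-0.3, -0.7, -4.5]
grip_width: 0.178
```

```bash
python3 -m pendant '[{"travel":[0,0,-0.0005],"twist":0},{"travel":[0,0,-0.001],"twist":0},{"travel":[0,0,-0.001],"twist":0}]'
python3 - <<'E'
from h import *
s=ctrl.get_state();print(s["position"],s["ft_force"],s["torque"])
E
```

```text
time: 10.48
position: [0.5977, -0.2067, 0.1896]
tool_rot: [0.171, 1.565, -0.172]
ft_force: [0.4, -0.1, -3.5]
grip_width: 0.181
[ 0.59768826 -0.2066812   0.18958126] [ 0.39728103 -0.08516728 -3.5148575 ] [ 0.00996681 -0.03471854 -0.0198906 ]
```

```bash
python3 -m pendant '[{"travel":[0,0,-0.0005],"twist":0},{"travel":[0,0,-0.001],"twist":0},{"travel":[0,0,-0.001],"twist":0}]'
python3 - <<'E'
from h import *
s=ctrl.get_state();print(s["position"],s["ft_force"],s["torque"])
E
```

```text
time: 10.85
position: [0.5967, -0.2064, 0.1896]
tool_rot: [0.171, 1.565, -0.172]
ft_force: [-0.6, 0.6, -4.6]
grip_width: 0.181
[ 0.59668837 -0.20644767  0.1896054 ] [-0.63473244  0.56678394 -4.6201179 ] [-0.02599925 -0.06394165  0.0518409 ]
```

```bash
python3 -m pendant '[{"travel":[0,0,-0.0005],"twist":0},{"travel":[0,0,-0.001],"twist":0},{"travel":[0,0,-0.001],"twist":0}]'
python3 - <<'E'
from h import *
s=ctrl.get_state();print(s["position"],s["ft_force"],s["torque"])
E
```

```text
time: 11.22
position: [0.5957, -0.2062, 0.1896]
tool_rot: [0.171, 1.565, -0.172]
ft_force: [0.0, 0.1, -4.8]
grip_width: 0.178
[ 0.595665   -0.20622365  0.18961213] [ 0.01370897  0.09195377 -4.78757021] [-0.01217848 -0.06331911 -0.0443059 ]
```

```bash
python3 -m pendant '[{"travel":[0,0,-0.0005],"twist":0},{"travel":[0,0,-0.001],"twist":0},{"travel":[0,0,-0.0015],"twist":0},{"travel":[0,0,-0.0015],"twist":0}]'
python3 - <<'E'
from h import *
s=ctrl.get_state();print(s["position"],s["ft_force"],s["torque"])
E
```

```text
time: 11.72
position: [0.5943, -0.206, 0.1897]
tool_rot: [0.171, 1.564, -0.172]
ft_force: [0.8, 0.4, -5.0]
grip_width: 0.181
[ 0.59434763 -0.20595004  0.18971656] [ 0.80066949  0.35608476 -4.98602859] [-0.04118828 -0.24419183 -0.08498174]
```

```bash
python3 -m pendant '[{"travel":[0,0,-0.0005],"twist":0},{"travel":[0,0,-0.001],"twist":0},{"travel":[0,0,-0.001],"twist":0}]'
python3 - <<'E'
from h import *
s=ctrl.get_state();print(s["position"],s["ft_force"],s["torque"])
snap("wrist","pics/w7.png");snap("side","pics/s7.png")
crop("pics/s7.png",(230,100,360,220),"pics/s7a.png",5)
E
```

```text
time: 12.1
position: [0.5937, -0.2058, 0.1899]
tool_rot: [0.171, 1.563, -0.172]
ft_force: [1.7, 0.2, -4.5]
grip_width: 0.182
[ 0.59368939 -0.20584063  0.18986186] [ 1.73439165  0.16877903 -4.49486013] [-0.1182571  -0.63156092 -0.10986768]
```

View pics/s7a.png

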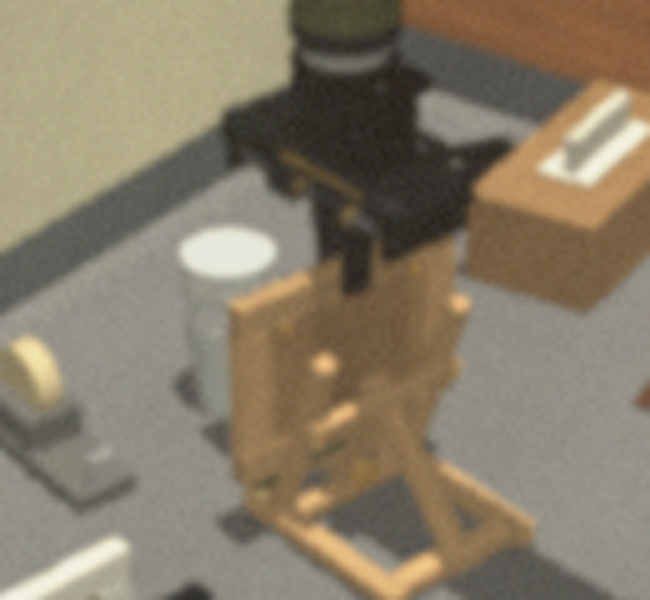

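View pics/w7.png

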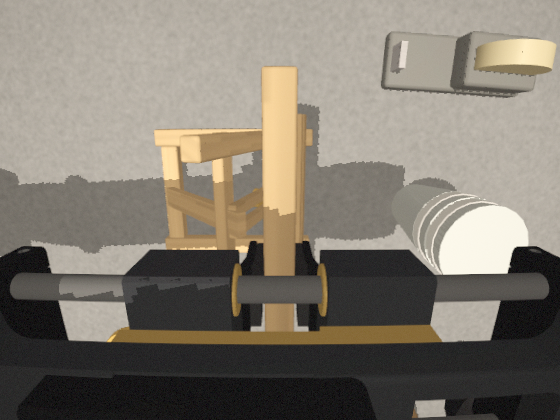

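```bash
python3 -m pendant '[{"travel":[0,0,0.001],"twist":0},{"travel":[0,0,0.002],"twist":0},{"travel":[0.0007,0,0.002],"twist":0},{"travel":[0.0014,0,0.002],"twist":0},{"travel":[0.0014,0,0.002],"twist":0}]'
python3 - <<'E'
from h import *
s=ctrl.get_state();print(s["position"],s["ft_force"],s["torque"])
E
```

```text
time: 12.82
position: [0.5954, -0.2062, 0.1883]
tool_rot: [0.171, 1.564, -0.172]
ft_force: [-0.0, 0.3, -3.5]
grip_width: 0.183
[ 0.59542533 -0.2062191   0.18825792] [-1.21029609e-03  2.69469033e-01 -3.52023494e+00] [-0.02738139 -0.09205341 -0.05421094]
```

```bash
python3 -m pendant '[{"travel":[0.0005,0,0],"twist":0},{"travel":[0.001,0,0],"twist":0}]'
python3 - <<'E'
from h import *
s=ctrl.get_state();print(s["position"],s["ft_force"],s["torque"])
E
```

```text
time: 13.08
position: [0.5954, -0.2062, 0.1872]
tool_rot: [0.171, 1.564, -0.172]
ft_force: [-0.3, 0.6, -3.8]
grip_width: 0.182
[ 0.59541772 -0.20618062  0.18724158] [-0.26261503  0.58841735 -3.76243351] [ 0.02488826 -0.12207859  0.00077699]
```

```bash
python3 -m pendant '[{"travel":[0.0005,0,0],"twist":0},{"travel":[0.001,0,0],"twist":0},{"travel":[0.001,0,0],"twist":0}]'
python3 - <<'E'
from h import *
s=ctrl.get_state();print(s["position"],s["ft_force"],s["torque"])
E
```

```text
time: 13.45
position: [0.5956, -0.2062, 0.1869]
tool_rot: [0.171, 1.563, -0.172]
ft_force: [-0.4, 0.5, -0.0]
grip_width: 0.18
[ 0.59558232 -0.20617755  0.18687264] [-0.37514154  0.47692628 -0.0369966 ] [0.04328256 0.22728854 0.01312298]
```

```bash
python3 -m pendant '[{"travel":[0,0,0],"twist":0},{"travel":[0,0,0],"twist":0},{"travel":[0,0,-0.002],"twist":0},{"travel":[0,0,-0.004],"twist":0},{"travel":[0.0002,0,-0.006],"twist":0},{"travel":[0.0002,0,-0.0073],"twist":0}]' -0.56 5
python3 - <<'E'
from h import *
s=ctrl.get_state();print(s["position"],s["ft_force"],s["torque"])
snap("wrist","pics/w8.png");snap("side","pics/s8.png")
crop("pics/s8.png",(230,100,360,220),"pics/s8a.png",5)
E
```

```text
time: 14.2
position: [0.5883, -0.2045, 0.1866]
tool_rot: [0.171, 1.564, -0.172]
ft_force: [0.0, -0.1, 0.1]
grip_width: 0.216
[ 0.58827674 -0.20453952  0.18660723] [ 0.02446358 -0.13462461  0.09795087] [ 0.0220276  -0.03996389 -0.01659377]
```

View pics/w8.png

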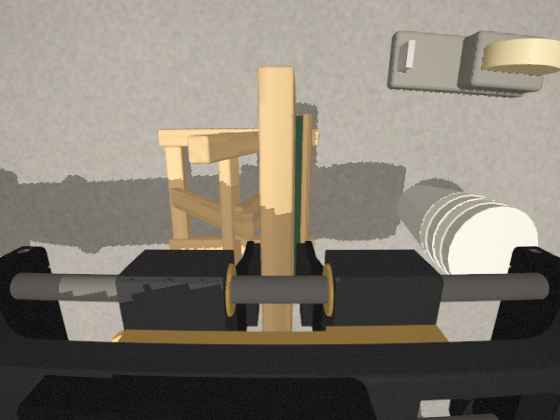

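View pics/s8a.png

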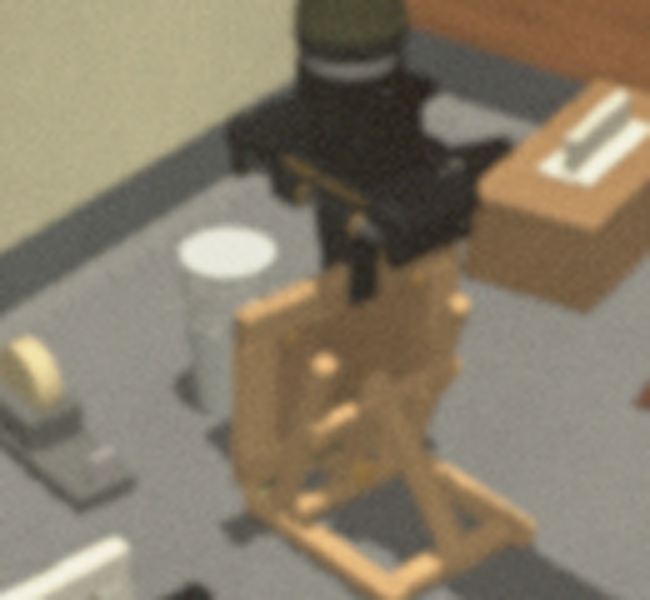

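```bash
python3 -m pendant '[{"travel":[0,0,-0.002],"twist":0},{"travel":[0.0003,0,-0.0045],"twist":0},{"travel":[0.0006,0,-0.007],"twist":0},{"travel":[0.0009,0,-0.0095],"twist":0},{"travel":[0.0012,0,-0.012],"twist":0},{"travel":[0.0014,0,-0.0145],"twist":0},{"travel":[0.0014,0,-0.0145],"twist":0}]' -0.51 5
python3 - <<'E'
from h import *
s=ctrl.get_state();print(s["position"],s["ft_force"],s["torque"])
snap("wrist","pics/w9.png")
E
```

```text
time: 15.18
position: [0.5739, -0.2014, 0.1853]
tool_rot: [0.171, 1.564, -0.173]
ft_force: [0.2, 1.1, -0.4]
grip_width: 0.244
[ 0.57393927 -0.2014323   0.18529024] [ 0.19208743  1.1171797  -0.37969066] [-0.01348159  0.00321681 -0.00278901]
```

View pics/w9.png

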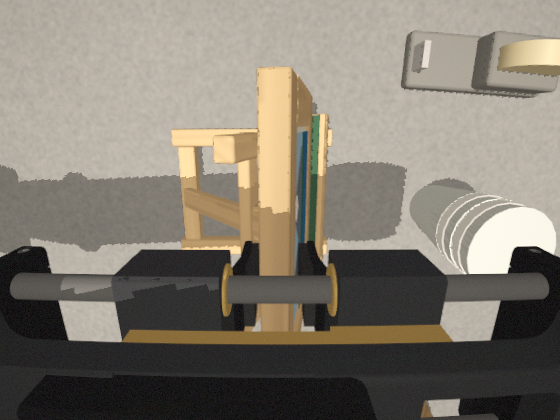

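```bash
python3 -m pendant '[{"travel":[0.0005,0,-0.002],"twist":0},{"travel":[0.001,0,-0.0045],"twist":0},{"travel":[0.0015,0,-0.007],"twist":0},{"travel":[0.002,0,-0.0095],"twist":0},{"travel":[0.0025,0,-0.012],"twist":0},{"travel":[0.0032,0,-0.014],"twist":0},{"travel":[0.0038,0,-0.016],"twist":0},{"travel":[0.0042,0,-0.0175],"twist":0},{"travel":[0.0042,0,-0.0175],"twist":0}]' -0.45 5
python3 - <<'E'
from h import *
s=ctrl.get_state();print(s["position"],s["ft_force"],s["torque"])
snap("wrist","pics/w10.png");snap("side","pics/s10.png")
crop("pics/s10.png",(230,100,360,220),"pics/s10a.png",5)
E
```

```text
time: 16.35
position: [0.5571, -0.1977, 0.1813]
tool_rot: [0.171, 1.563, -0.173]
ft_force: [0.4, -0.4, -0.7]
grip_width: 0.271
[ 0.55708615 -0.19769952  0.18125723] [ 0.40628498 -0.38600059 -0.73855915] [-0.03873554 -0.09210875 -0.0073511 ]
```

View pics/w10.png

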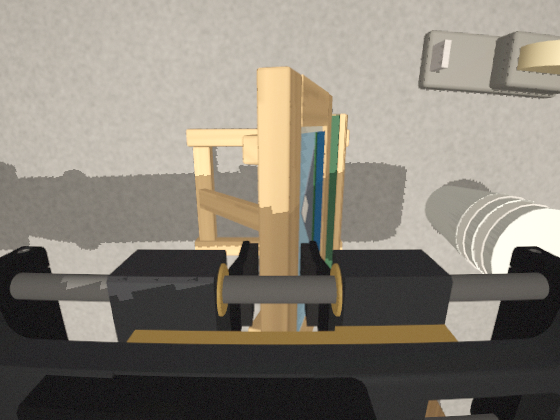

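View pics/s10a.png

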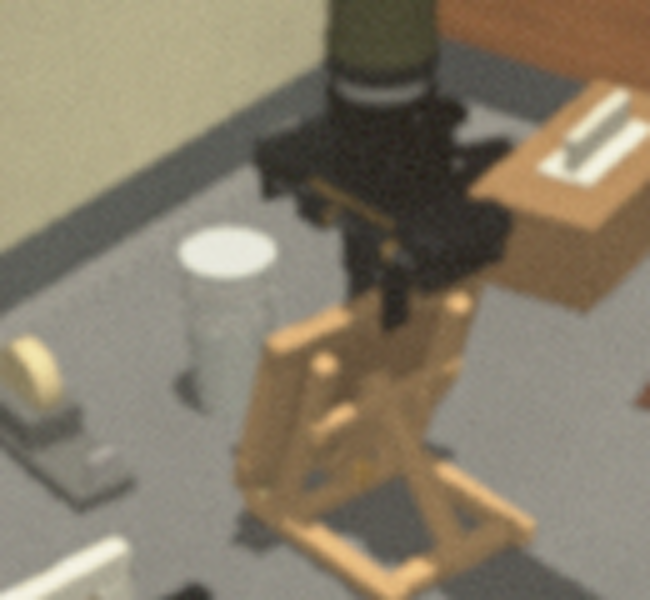

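```bash
python3 -m pendant '[{"travel":[0.0003,0,-0.001],"twist":0},{"travel":[0.0006,0,-0.002],"twist":0},{"travel":[0.0009,0,-0.003],"twist":0},{"travel":[0.0011,0,-0.004],"twist":0},{"travel":[0.0011,0,-0.0045],"twist":0}]' -0.44 5
python3 - <<'E'
from h import *
s=ctrl.get_state();print(s["position"],s["ft_force"],s["torque"])
snap("wrist","pics/w11.png")
crop("pics/w11.png",(180,50,380,270),"pics/w11a.png",2.7)
E
```

```text
time: 17.08
position: [0.5533, -0.1968, 0.1803]
tool_rot: [0.17, 1.562, -0.173]
ft_force: [2.7, -0.3, -0.3]
grip_width: 0.28
[ 0.55327929 -0.19679527  0.18034416] [ 2.70879661 -0.27502132 -0.30788383] [-0.08552018 -0.64558503 -0.00439287]
```

View pics/w11a.png

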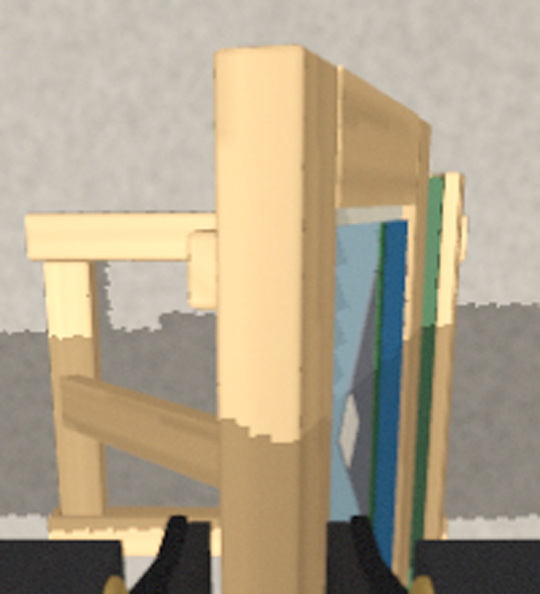

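```bash
python3 -m pendant '[{"travel":[0,0,0.001],"twist":0},{"travel":[0,0,0.001],"twist":0},{"travel":[0,0,0.001],"twist":0},{"travel":[0,0,0.001],"twist":0},{"travel":[0,0,0.001],"twist":0}]' -0.1 5
python3 - <<'E'
from h import *
s=ctrl.get_state();print(s["position"],s["ft_force"],s["torque"])
snap("wrist","pics/w12.png")
crop("pics/w12.png",(180,50,380,270),"pics/w12a.png",2.7)
E
```

```text
time: 17.75
position: [0.554, -0.197, 0.1803]
tool_rot: [0.17, 1.562, -0.173]
ft_force: [0.2, 0.2, -0.0]
grip_width: 0.45
[ 0.55399071 -0.19697618  0.18027944] [ 0.22738172  0.17600129 -0.01778616] [ 0.01672382 -0.08620026 -0.00915589]
```

View pics/w12a.png

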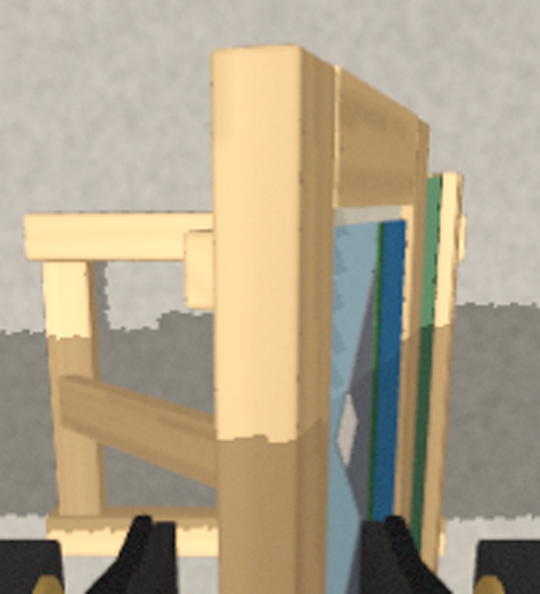

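```bash
python3 -m pendant '[{"travel":[-0.01,0,0],"twist":0},{"travel":[-0.03,0,0],"twist":0},{"travel":[-0.06,0,0],"twist":0},{"travel":[-0.1,0,0],"twist":0},{"travel":[-0.14,0,0],"twist":0},{"travel":[-0.165,0,0],"twist":0},{"travel":[-0.17,0,0],"twist":0},{"travel":[-0.17,0,0],"twist":0}]'
python3 - <<'E'
from h import *
st=snap("wrist","pics/w13.png");print(st["position"])
snap("side","pics/s13.png");snap("top","pics/t13.png")
crop("pics/w13.png",(190,90,340,250),"pics/w13a.png",3.7)
crop("pics/s13.png",(240,130,350,225),"pics/s13a.png",6)
E
```

```text
time: 18.8
position: [0.5536, -0.1966, 0.35]
tool_rot: [0.17, 1.563, -0.173]
ft_force: [0.0, -1.0, 0.1]
grip_width: 0.449
[ 0.55362064 -0.19661052  0.34995308]
```

View pics/w13a.png

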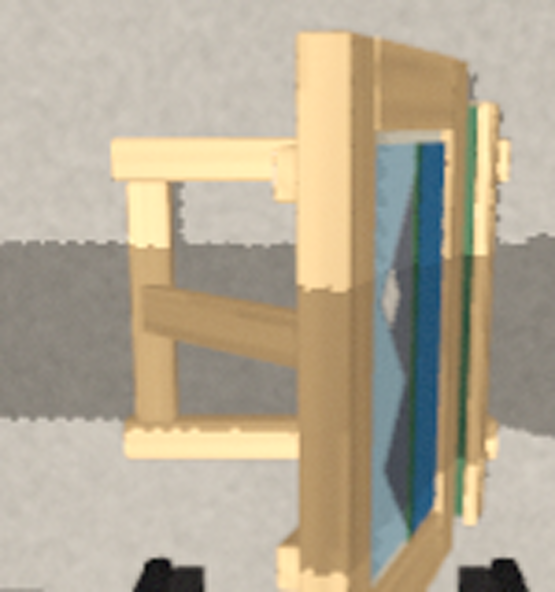

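View pics/s13a.png

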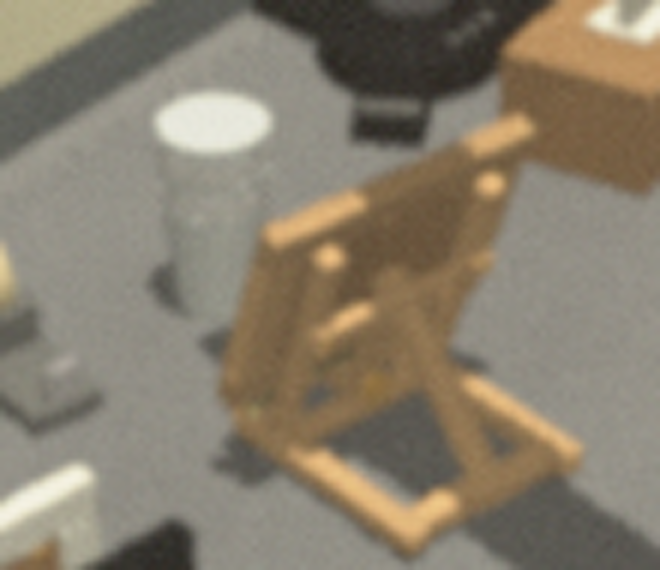

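View pics/t13.png

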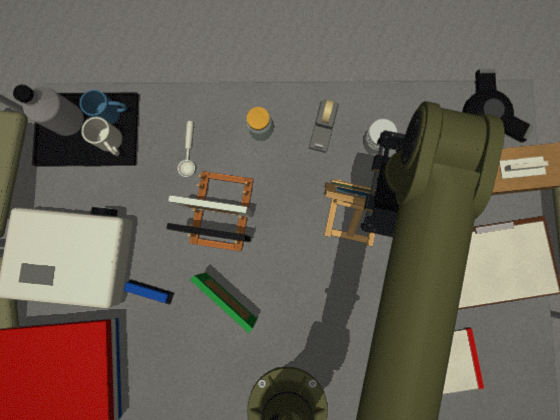

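```bash
python3 -m pendant '[{"travel":[-0.01,-0.02,0.03],"twist":0},{"travel":[-0.02,-0.04,0.06],"twist":0},{"travel":[-0.03,-0.05,0.09],"twist":0},{"travel":[-0.03,-0.05,0.11],"twist":0},{"travel":[-0.03,-0.05,0.11],"twist":0},{"travel":[-0.03,-0.05,0.11],"twist":0}]'
python3 - <<'E'
from h import *
st=snap("wrist","pics/w14.png");print(st["position"])
crop("pics/w14.png",(110,60,290,240),"pics/w14a.png",3.3)
E
```

```text
time: 19.7
position: [0.6492, -0.2689, 0.3781]
tool_rot: [0.171, 1.566, -0.172]
ft_force: [0.3, 0.5, -0.0]
grip_width: 0.452
[ 0.64917107 -0.26887809  0.37806002]
```

View pics/w14.png

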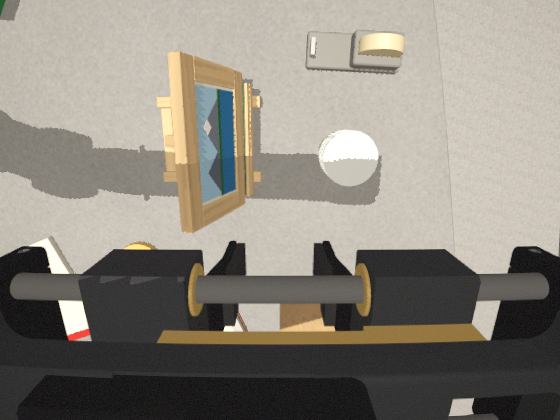

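View pics/w14a.png

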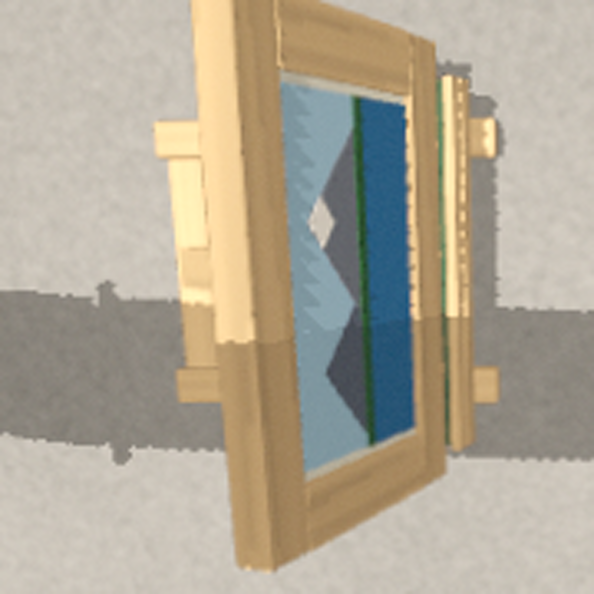

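Run:
```python
from h import *
crop("pics/w14.png",(155,45,275,240),"pics/w14b.png",4)
```

```text
(no output)
```

View pics/w14b.png

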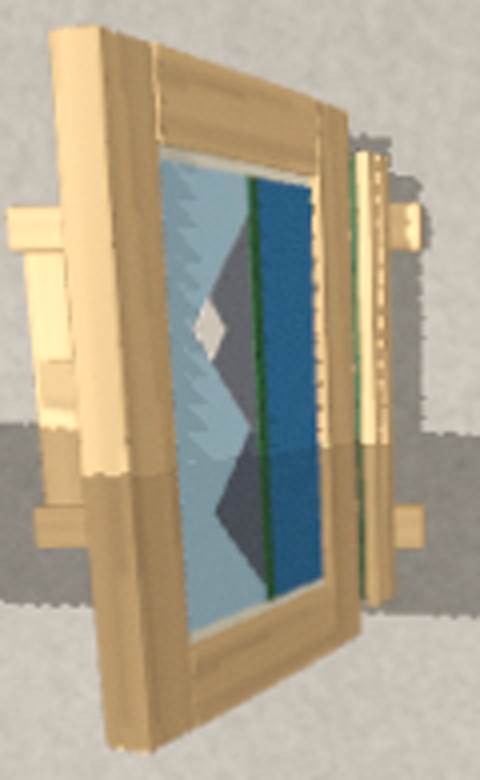

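Run:
```python
from easel import *
st=wst("pics/w14.png");W=cam("wrist",st)
b=lambda u,v:(155+u/4,45+v/4)
L=np.array([(-.008,.1,.15),(.008,.1,.15),(-.008,-.1,.15),(.008,-.1,.15),(.008,.1,0),(.008,-.1,0)])
U=np.array([b(*q) for q in [(50,31),(101,27),(108,748),(154,750),(347,112),(360,632)]])
f=lambda p:(proj(W,L@R.from_euler("ZYX",p[3:]).as_matrix().T+p[:3])-U).ravel()
r=least_squares(f,[.60,-.205,.055,-.22,-.31,0]);p=r.x
print("pic",p[:3].round(4),"yaw,lean,roll",np.degrees(p[3:]).round(2),r.fun.round(1))
E=np.array([.6003,-.2074,.019,-.2206]) # easel pose from w1
lip=eb(E,[(.024,.085,.044),(.024,-.085,.044),(0,.085,.036)])
print("lip pred",((proj(W,lip)-[155,45])*4).round(0))
# contact-plane check in easel frame
M=R.from_euler("z",E[3]).as_matrix()@R.from_euler("y",-np.radians(18)).as_matrix()
print("pic origin in easel_back",(M.T@(p[:3]-E[:3])).round(4))
# lateral: midpoint of bottom front corners vs midpoint of lip ends (pixel on known plane)
c1=[onplane(W,b(357,152),lip[0,2]),onplane(W,b(367,605),lip[1,2])]
m=(c1[0]+c1[1])/2;print("lip mid in easel",(M.T@(m-E[:3])).round(4),"lip yaw",np.degrees(np.arctan2(-(c1[0]-c1[1])[0],(c1[0]-c1[1])[1])),"len",np.linalg.norm(c1[0]-c1[1]))
# easel move check: compare base near corners top before/after
```

```text
pic [ 0.5978 -0.206   0.0531] yaw,lean,roll [-12.61 -18.19   0.03] [ 0.1  0.2  0.  -0.2  0.1 -0.5 -0.2  0.5 -0.1 -0.1  0.1  0.1]
lip pred [[356. 152.]
 [367. 606.]
 [306. 157.]]
pic origin in easel_back [0.0079 0.0008 0.0333]
lip mid in easel [0.0243 0.0002 0.0439] lip yaw -12.77831768577282 len 0.16952439904779046
```

Run:
```python
from h import *
print(ctrl.close_job(), ctrl.get_state()["time"])
```

```text
the job is handed in; nothing more can be done
the job is handed in; nothing more can be done
```

The mountain-lake picture in the oak frame is on the easel, facing the viewer, and the job is handed in. I pinched it at the middle of its top rim and lifted it out of the rack. I felt for the tray, which showed as the wrist force taking the picture's weight, then tipped it back between half-open fingers until it met the uprights. After that I let go and raised the arm clear.

**Last checks, from a wrist picture with the arm clear:**

| Check | Measured | Target |
|---|---|---|
| Mid-depth in front of the uprights | 7.9 mm | 8 mm |
| Lean | 18.2° | 18° |
| Roll (level) | 0.03° | 0° |
| Off centre | 0.8 mm | 0 mm |
| Turn | −12.6° | −12.6° (easel) |

- **Easel and the rest:** the tray lip was within a pixel of where I measured it at the start, so the easel did not shift. Nothing else looked moved.
- **Forces:** the highest reading was about 13 N above the carried weight, at the first touch on the tray. Readings were only taken at the end of each move.
- **Time:** I handed in at about 20 s of the 54 s allowed.

**What disagreed:** the first camera estimate put the tray about 2 mm above its lowest place. Feeling for it gave about 6 mm, and the final fit gave about 3 mm. The uprights were also met a little over a millimetre behind where the pictures had put them; I set the picture by feel there.

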